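Hold the die-box lid just short of its balance point

TASK

Unlatch the steel die box by pushing its T-knob down and turning it clockwise as far as it goes, then take the sprung lid by its bar handle and raise it clearly past its balance point. Ease it back down and finish while still holding it steady just below the balance point, where it would fall shut if let go, so that a mate can pin the stay. Never let the lid drop or fly open to its stop, and leave the tools and stock lying around undisturbed.

Things in the scene. Friction and masses are not known exactly. Their poses are not given: they have to be found in the camera images.
- die_box: Fixed open-topped steel chest, 190 (x, front to back) x 240 (y) x 90 mm high, front facing its own -x; its place and yaw vary. Origin: centre of its underside on the table; x back, y to its left, z up. A grey side deck, 190 x 80 mm, 80 mm high, joins its right side (y = -120 to -200 mm) and carries the latch.
- latch_knob (a point): Grip point of the T-knob on the side deck: x = -55, y = -150 from the die box's origin, 140 mm above the table while up. T-bar: 14 mm thick, 48 long, 34 high (12 above, 22 below this point), on a round skirt 48 mm across, its top 21 mm below this point. Frame: x along the T-bar (the box's x while latched), z up; it turns and sinks with the knob.
- latch_press (a joint): How far the T-knob is pushed down, 0 (up, sprung) to 0.010 m (fully down, about 7 N). A key keeps it from turning away from the latched position unless it is down by at least 8 mm.
- latch_turn (a joint): Angle of the T-knob, rad: 0 latched, grows clockwise seen from above to its stop at 1.3. Its steel tongue, 47 mm long under the skirt, lies over the lid's edge at 0 (the lid then lifts only 0.08 rad) and is clear from 1.1 on. Below about 1.05 the key holds it down once turned; beyond, it rises when let go. It stays at the angle where it is left.
- lid (a joint): Opening angle of the lid, rad: 0 shut and level, 1.5 open stop. Spring and weight balance at 1.0 (57 degrees): below that it falls shut, above it swings open by itself. The pull towards shut is at most 0.25 N m and changes by about 0.65 N m per rad near the balance point. Steel, 1.2 kg, mostly carried by the spring.
- lid_panel: The lid: a steel plate 190 x 240 x 6 mm with its bar handle. Origin on the hinge axis, mid-width; the plate runs from there along its own -x, y along the hinge, z out of its upper face. The top face is 96 mm above the table when shut.
- lid_bar (a point): Middle of the bar handle: round steel bar, 14 mm thick, 130 mm long, along y, in the plane of the lid, 45 mm ahead of its front edge, 235 mm from the hinge axis; two arms 10 mm wide join it at 60 mm either side. 93 mm above the table when shut. Grip it between the arms; it can turn between the fingers as the lid swings.
- lid_hinge (a point): Fixed point in the middle of the lid's hinge axis, 95 mm behind the die box's origin, 93 mm above the table; the axis is the box's y.
- hammer: Bystander, left of the box: loose hammer lying on the table, 270 mm long, wooden handle. Origin under its middle. Not to be moved.
- wrench: Bystander, in front of the box: loose steel wrench lying on the table, 180 mm long. Origin under its middle. Not to be moved.
- round_die: Bystander, in front of the side deck: upright dark steel cylinder, 56 mm in diameter, 50 mm high. Origin at its foot's centre. Not to be moved.
- drift: Bystander on the side deck, behind the knob: upright steel pin, 24 mm in diameter, 40 mm high, standing on the deck. Origin at its foot's centre. Not to be moved.
- blank: Bystander, front left of the box: flat steel bar lying on the table, 150 x 32 x 12 mm. Origin under its centre. Not to be moved.
- tongs: Bystander, left of the hammer: dark steel tongs lying on the table, 215 mm long, 12 mm high. Origin near the middle. Not to be moved.
- nut_bin: Bystander, right of the side deck: green open bin of nuts, 90 x 120 x 45 mm high. Origin under its centre. Not to be moved.

How it is judged:
By the outcome, as a careful person would: the job done as asked, in the order asked, and still so for the second after the job is handed in, while the arm keeps its last pose, push and grip.
It also fails if it takes over 53 s, if anything falls off the work surface, if the arm or the gripper's body presses on something with over 40 N, if the wrist force passes 120 N, or if a joint passes its speed limit or range.

ROBOT

A 6-joint arm with a two-finger parallel gripper is mounted at the origin on the work surface. World frame = base frame: x ahead of the robot, y to its left, z up, the work surface at z = 0. Lengths are in mm, angles in rad, forces in N, time in s.
With the tool pointing down it reaches from about 350 to 975 mm from the base axis. Payload 7.1 kg.
Tool frame: the origin (TCP) lies midway between the tips of the shut fingers; the grasp point (between the pads) lies 19 mm behind it (ctrl.hold_point_z is the distance from the TCP to the grasp point, in mm); x points along the fingers, y is the direction in which the jaws open and shut, and the axes are right-handed (so a half turn about x gives the same grasp; the last joint's range is limited). The gripper opens to 88 mm and grips with 3 to 60 N. Pads are 20 mm wide; open, the fingers measure 115 mm over their backs; the gripper's body (75 mm by 178 mm) begins 61 mm behind the grasp point.
Start: joints at [1.252, 0.423, 1.63, -0, 1.089, -0.019], TCP at [184.549, 597.115, 195.975] pointing down, gripper open.
Joint ranges: [-3, 3], [-0.9, 2.11], [0.09, 2.58], [-1.31, 4.45], [0.11, 2.69], [-2.54, 2.54]. Speed limits (rad/s): [2.39, 2.39, 3.01, 3.14, 3.14, 3.14].

INTERFACE

Orientations are given as a rotation vector (axis times angle).
In Python, from workcell import ctrl, get_image, calibration gives the robot as it stands.
- The arm moves only by the tool move_arm, never from a script. Its argument "rows" is a list of rows, each a list of 5 numbers: the shift along the world's x, y, z in mm, then the turn about the world's z in rad, then the closure, from -1 (fully open) to 1 (shut). In form: [[tx, ty, tz, roll, jaw], ...]. A call has 1 to 12 rows; each row is the pose to reach, as a shift and turn from the pose measured when the call began; what a row does not reach only later rows make up. A row lasts 1/8 s, in which the tool goes at most 62.5 mm and 10.7 degrees, less where a joint would pass 70% of its speed; a pose out of reach is approached as far as the arm can. A call with a gripper value outside its range is refused whole. The fingers move at their own pace and stop on an object; the grip force is fixed at half the most. Time passes only in rows, so rows that repeat a pose let the fingers close. It gives the time, the measured TCP pose, the force and the opening at its end, in the units of the state.
- ctrl.get_obs(): the state, without advancing time (a new reading comes with each control period).
- get_image(name): name is "side" or "top" or "wrist"; returns the picture (384x512x3 uint8, blue, green, red); there is no depth.
- calibration(name): a dict with "fx", "fy", "cx", "cy" (pixels), "view" (4x4, takes a point from world to camera coordinates); the wrist camera has in their place "T_tool_cam" (4x4, takes a point from camera to tool coordinates, whose origin is the TCP and whose axes are the tool frame's). Camera axes: x right, y up, looking along -z (the intrinsics and any distortion apply to the point x, -y, -z); pixel columns grow to the right and rows downward; lengths in mm; the calibration is good to about 2 mm. The wrist camera is an equidistant fisheye: a pixel r from the principal point sees the ray r / f radians off the axis. A picture is of the moment at which its call begins: read the wrist's pose just before it. calibration takes no time and is no camera call.
- ctrl.close_job(): hands the job in, once; it reports no verdict.
The state is a dict: "t": time; "qpos": joint angles; "qvel": joint speeds; "joint_torque": joint torques, N m; "ee_pos": TCP position; "orientation": TCP orientation; "ft_force": force on the tool from outside, world axes, zero at the start; "moment": the same for the moment, N m; "width": finger opening in mm.
Only numpy, scipy, OpenCV 4.12 (cv2) and the standard library are available. Lean on these libraries where they do the work, as an engineer would, in place of code of your own. Each camera call takes 0.05 s, during which the arm holds its last target.

## Working session

There is one attempt and no reset: what is moved stays moved. The work goes in short steps, Python scripts to look and compute and a tool call to move; the robot and the scene stay as the last step left them, time stands still between calls to the robot, and variables do not carry over. Pictures are saved under pics/ and viewed, and the job is handed in when it is done.

Besides the shell and the picture viewer there is one more tool, called after "Request:" by a JSON object that holds its "api" and its "payload". move_arm: Moves the arm, as the interface text tells. Its arguments: {"type":"object","properties":{"rows":{"type":"array"}},"required":["rows"]}

```bash
mkdir -p pics; ls
python3 - <<'E'
from workcell import ctrl,get_image,calibration
import cv2
o=ctrl.get_obs();print(o, ctrl.hold_point_z)
for n in("side","top","wrist"):
    cv2.imwrite(f"pics/{n}0.png",get_image(n)); print(n,calibration(n))
E
```

```text
pics
{'t': 0.0, 'qpos': array([ 1.25200199e+00,  4.23813999e-01,  1.63068409e+00, -5.55686471e-05,
        1.08861479e+00, -1.89628887e-02]), 'qvel': array([-0.00039817, -0.00043508,  0.00132831,  0.00155253, -0.00033375,
       -0.00145624]), 'joint_torque': array([ 1.16227246e-03, -5.44638097e+01, -2.73658293e+01,  6.44092332e-02,
        2.29505904e-02, -1.39464432e-04]), 'ee_pos': array([184.38077937, 596.55698549, 195.22081967]), 'orientation': array([ 0.2341269 ,  1.55816475, -0.23650122]), 'ft_force': array([ 0.09889432, -0.95121376,  0.47644739]), 'moment': array([ 0.00830046, -0.00359362, -0.00902368]), 'width': 87.90779797891707} 18.700000000000003
side {'fx': 387.1058046348078, 'fy': 387.1058046348078, 'cx': 259.88378553699675, 'cy': 190.7974395746737, 'view': array([[ 9.31401198e-01, -3.63265081e-01, -2.30280315e-02,
        -4.92645521e+02],
       [ 2.33983060e-01,  5.49062750e-01,  8.02360283e-01,
        -2.64343033e+02],
       [-2.78825639e-01, -7.52707498e-01,  5.96395578e-01,
        -8.41511932e+02],
       [ 0.00000000e+00,  0.00000000e+00,  0.00000000e+00,
    
[... 246 characters left out ...]
-01,  2.17494192e-02,  1.03340497e-01,
        -5.96148381e+02],
       [-1.03894227e-01,  2.60871206e-02,  9.94246173e-01,
        -1.51037793e+03],
       [ 0.00000000e+00,  0.00000000e+00,  0.00000000e+00,
         1.00000000e+00]])}
wrist {'fx': 297.3186396354542, 'fy': 297.3186396354542, 'cx': 258.50893680799885, 'cy': 187.1072253333225, 'T_tool_cam': array([[ 1.19549074e-04,  2.46106464e-01, -9.69242794e-01,
        -1.88246231e+02],
       [ 9.99999560e-01, -9.30986704e-04, -1.13049923e-04,
         4.91083078e-01],
       [-9.30174471e-04, -9.69242355e-01, -2.46106467e-01,
        -6.62741302e+01],
       [ 0.00000000e+00,  0.00000000e+00,  0.00000000e+00,
         1.00000000e+00]])}
```

View pics/top0.png

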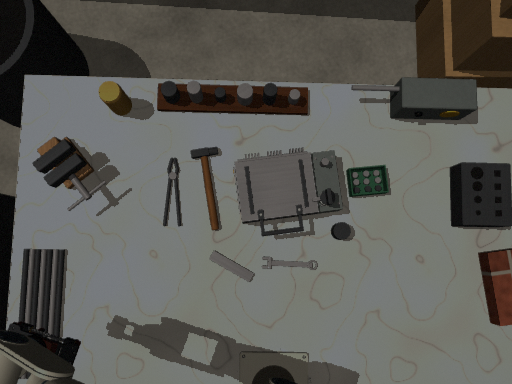

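View pics/side0.png

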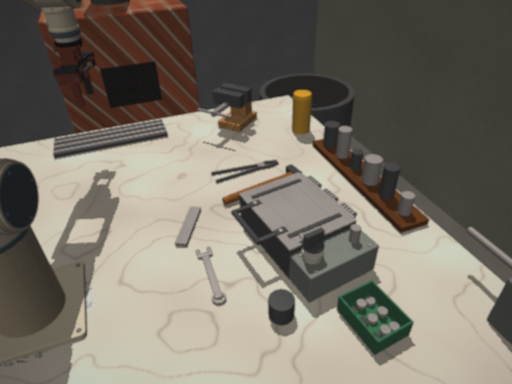

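View pics/wrist0.png

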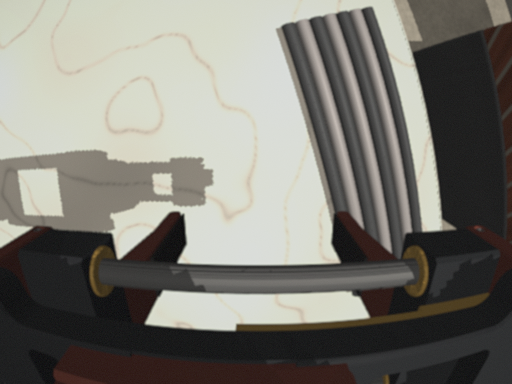

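The top view has the box near (275,188), the knob near (328,198), the bar along about (263,234)-(301,230), and the drift at (325,163). I'll zoom in to measure.

Run:
```python
import cv2
a=cv2.imread("pics/top0.png")[135:255,220:360]; cv2.imwrite("pics/topz.png",cv2.resize(a,None,fx=5.7,fy=5,interpolation=cv2.INTER_CUBIC)[:, :])
a=cv2.imread("pics/side0.png")[160:300,215:395]; cv2.imwrite("pics/sidez.png",cv2.resize(a,None,fx=4.2,fy=4.2,interpolation=cv2.INTER_CUBIC))
```

```text
(no output)
```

View pics/topz.png

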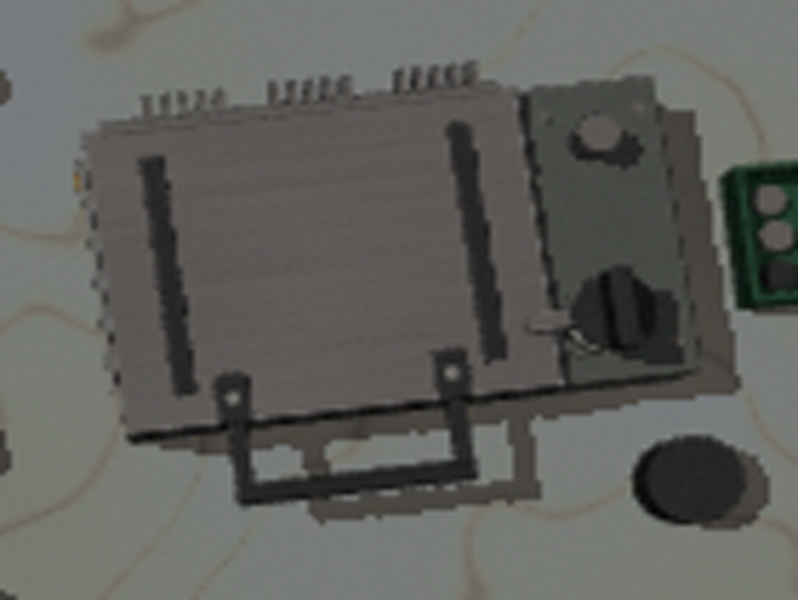

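View pics/sidez.png

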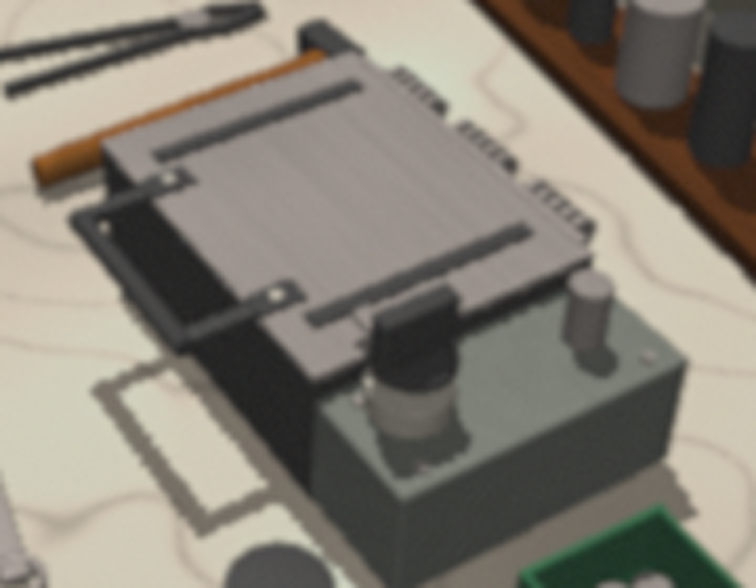

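```bash
cat > h.py <<'E'
import numpy as np
from workcell import ctrl,get_image,calibration
from scipy.spatial.transform import Rotation as R
def proj(n,P):
    c=calibration(n);q=np.c_[np.atleast_2d(P),np.ones(len(np.atleast_2d(P)))]@c['view'].T
    return np.c_[c['cx']+c['fx']*q[:,0]/-q[:,2], c['cy']+c['fy']*q[:,1]/q[:,2]]
def box2w(p,P):
    P=np.atleast_2d(P).astype(float);c,s=np.cos(p[2]),np.sin(p[2])
    return np.c_[p[0]+c*P[:,0]-s*P[:,1],p[1]+s*P[:,0]+c*P[:,1],P[:,2]]
E
python3 - <<'E'
from h import *
from scipy.optimize import least_squares
T=[((-95,120,96),(128,438)),((95,120,96),(83,130)),((95,-120,96),(520,85)),((-95,-120,96),(563,385)),((-147,65,93),(240,505)),((-147,-65,93),(477,475)),((-95,-200,80),(695,370)),((95,-200,80),(655,78))]
S=[((-95,120,96),(103,148)),((-95,-120,96),(315,380)),((95,-120,96),(590,260)),((-95,-200,80),(405,497)),((95,-200,80),(688,362)),((-147,65,95),(72,218)),((-147,-65,95),(183,345))]
tp=np.array([[220+u/5.7,135+v/5] for _,(u,v) in T]); sp=np.array([[215+u/4.2,160+v/4.2] for _,(u,v) in S])
TB=[a for a,_ in T];SB=[a for a,_ in S]
def f(p,w=(1,1)): return np.r_[w[0]*(proj("top",box2w(p,TB))-tp).ravel(), w[1]*(proj("side",box2w(p,SB))-sp).ravel()]
for w in((1,1),(1,0),(0,1)):
    r=least_squares(f,[600,0,0],args=(w,)); print(r.x, np.degrees(r.x[2])); print(np.round(r.fun.reshape(-1,2),1).tolist())
    print(box2w(r.x,[(-55,-150,140),(-140,0,93),(95,0,93)]).round(1))
E
```

```text
[6.26363065e+02 4.42741205e+00 1.47154060e-01] 8.431306596159377
[[-0.2, -1.6], [0.1, -0.5], [-0.5, -0.7], [0.4, -0.8], [-0.0, -0.4], [0.1, 0.2], [1.6, -0.6], [-0.0, -1.4], [-0.7, -1.8], [-0.7, -0.3], [1.3, -1.6], [-0.9, 1.4], [1.1, -0.4], [-1.9, 0.0], [-2.5, 1.8]]
[[ 594.  -152.   140. ]
 [ 487.9  -16.1   93. ]
 [ 720.3   18.4   93. ]]
[6.24206638e+02 4.91601547e+00 1.45350169e-01] 8.327951235415581
[[-0.5, -1.0], [-0.0, 0.1], [-0.6, -0.0], [0.2, -0.0], [-0.3, 0.2], [-0.1, 0.9], [1.4, 0.2], [-0.1, -0.6], [-0.0, -0.0], [-0.0, -0.0], [0.0, -0.0], [-0.0, 0.0], [0.0, -0.0], [-0.0, 0.0], [-0.0, 0.0]]
[[ 591.5 -151.5  140. ]
 [ 485.7  -15.4   93. ]
 [ 718.2   18.7   93. ]]
[6.27998109e+02 4.41441194e+00 1.46038576e-01] 8.36739406550499
[[-0.0, -0.0], [0.0, -0.0], [-0.0, -0.0], [0.0, -0.0], [-0.0, -0.0], [0.0, -0.0], [0.0, -0.0], [0.0, -0.0], [-0.1, -2.0], [-0.1, -0.5], [1.9, -1.7], [-0.3, 1.2], [1.6, -0.5], [-1.3, -0.2], [-1.9, 1.5]]
[[ 595.4 -152.   140. ]
 [ 489.5  -16.    93. ]
 [ 722.    18.2   93. ]]
```

Run:
```python
from h import *
o=ctrl.get_obs();print(R.from_rotvec(o['orientation']).as_matrix().round(3),o['ee_pos'])
m=R.from_rotvec(o['orientation']).as_matrix();print("jaw yaw",np.arctan2(m[1,1],m[0,1]))
```

```text
[[-0.     0.295  0.955]
 [-0.001  0.955 -0.295]
 [-1.    -0.001 -0.   ]] [184.40565208 596.70024751 195.39316122]
jaw yaw 1.271042164591407
```

Request:
{"api": "move_arm", "payload": {"rows": [[30,-55,30,0.05,-1],[60,-110,50,0.1,-1],[90,-165,50,0.15,-1],[120,-220,50,0.2,-1],[150,-275,50,0.25,-1],[180,-330,50,0.3,-1],[210,-385,50,0.35,-1],[240,-440,50,0.4,-1],[270,-495,50,0.447,-1],[300,-550,50,0.447,-1],[330,-605,50,0.447,-1],[360,-660,50,0.447,-1]]}}

```text
t: 1.65
ee_pos: [539.6, -55.5, 245.4]
orientation: [-0.116, 1.568, 0.115]
ft_force: [0.3, 1.2, -0.0]
width: 87.8
```

Request:
{"api": "move_arm", "payload": {"rows": [[25,-45,0,0,-0.4],[49,-89,0,0,-0.4],[49,-89,0,0,-0.4],[49,-89,0,0,-0.4]]}}

```text
t: 2.15
ee_pos: [587.9, -144.1, 244.8]
orientation: [-0.115, 1.569, 0.115]
ft_force: [-0.2, 0.4, -0.1]
width: 61.8
```

Run:
```python
from h import *
import cv2
o=ctrl.get_obs();m=R.from_rotvec(o['orientation']).as_matrix();print(o['t'],o['ee_pos'],"jaw yaw",np.arctan2(m[1,1],m[0,1]),o['width'],o['ft_force'],o['qpos'])
np.savez("w1.npz",p=o['ee_pos'],m=m)
cv2.imwrite("pics/wrist1.png",get_image("wrist"))
```

```text
2.15 [ 587.88727849 -144.08069653  244.76711665] jaw yaw 1.717127671069121 61.794803016313004 [-0.18722953  0.38156877 -0.10971764] [-2.59666043e-01  3.43876277e-01  1.62983116e+00 -6.65018775e-04
  1.16893654e+00 -1.97653319e+00]
```

View pics/wrist1.png

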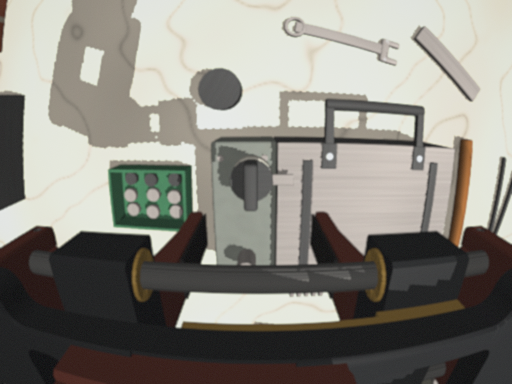

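The wrist view shows the T-bar from (251,165) to (251,209) and the handle bar from (325,102) to (425,107). I'll cast these pixels onto planes at the right heights.

```bash
cat >> h.py <<'E'
def wray(uv,p,m,z):
    c=calibration("wrist");d=np.array(uv,float)-[c['cx'],c['cy']];r=np.hypot(*d);th=r/c['fx']
    v=np.array([np.sin(th)*d[0]/r,-np.sin(th)*d[1]/r,-np.cos(th)])
    T=c['T_tool_cam'];o=p+m@T[:3,3];w=m@T[:3,:3]@v
    return o+w*(z-o[2])/w[2]
def jaw():
    o=ctrl.get_obs();m=R.from_rotvec(o['orientation']).as_matrix();return o,m,np.arctan2(m[1,1],m[0,1])
E
python3 - <<'E'
from h import *
import cv2
a=cv2.imread("pics/wrist1.png")
cv2.imwrite("pics/w1z.png",cv2.resize(a[85:245,200:440],None,fx=3.3,fy=3.3,interpolation=cv2.INTER_CUBIC))
E
```

```text
(no output)
```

View pics/w1z.png

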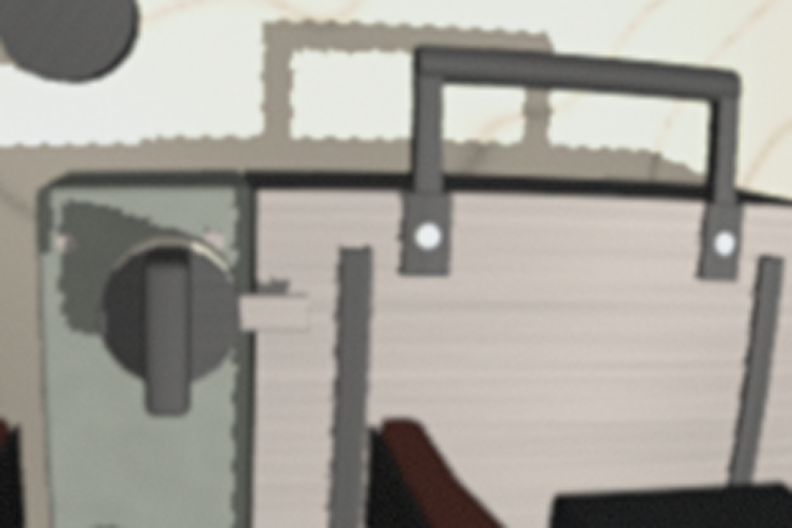

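Run:
```python
from h import *
d=np.load("w1.npz");p,m=d['p'],d['m']
f=lambda u,v,z:wray((200+u/3.3,85+v/3.3),p,m,z).round(1)
a,b=f(168,262,152),f(168,412,152);print("T",a,b,np.linalg.norm(a-b),(a+b)/2,np.arctan2(*(b-a)[[1,0]]))
print("skirt",f(105,312,119),f(238,312,119),f(170,312,119))
a,b=f(415,63,93),f(740,85,93);print("bar",a,b,np.linalg.norm(a-b),(a+b)/2,np.arctan2(*(a-b)[[0,1]]))
print("deckcorner",f(45,188,80),"lid",f(248,188,96))
```

```text
T [ 571.8 -153.6  152. ] [ 617.1 -147.2  152. ] 45.74986338777424 [ 594.45 -150.4   152.  ] 0.14035146078080507
skirt [ 597.  -171.8  119. ] [ 590.6 -128.6  119. ] [ 593.9 -150.6  119. ]
bar [499. -79.  93.] [478.8  51.1  93. ] 131.65883942979295 [488.9  -13.95  93.  ] 2.9875574047329128
deckcorner [ 563.6 -201.8   80. ] lid [ 551.8 -130.1   96. ]
```

Request:
{"api": "move_arm", "payload": {"rows": [[6,-7,-40,0,-0.4],[6,-7,-80,0,-0.4],[6,-7,-110,0,-0.4],[6,-7,-120,0,-0.4],[6,-7,-120,0,-0.4]]}}

```text
t: 2.82
ee_pos: [593.7, -149.7, 125.2]
orientation: [-0.117, 1.569, 0.116]
ft_force: [-0.5, 0.3, 0.0]
width: 61.1
```

Request:
{"api": "move_arm", "payload": {"rows": [[0,0,0,0,0.3],[0,0,0,0,1],[0,0,0,0,1],[0,0,0,0,1],[0,0,0,0,1],[0,0,0,0,1]]}}

```text
t: 3.58
ee_pos: [594.0, -149.9, 125.4]
orientation: [-0.117, 1.569, 0.116]
ft_force: [0.5, -1.6, 1.6]
width: 5.2
```

Run:
```python
from h import *
import cv2
o,m,y=jaw();print(o['t'],o['ee_pos'],y,o['width'],o['ft_force'])
cv2.imwrite("pics/wrist2.png",get_image("wrist"))
a=get_image("side")[120:300,215:395]; cv2.imwrite("pics/side2.png",cv2.resize(a,None,fx=3.3,fy=3.3,interpolation=cv2.INTER_CUBIC))
print(jaw()[0]['width'])
```

```text
3.575 [ 593.96562542 -149.9354344   125.41072608] 1.7189345559194613 5.154090560350084 [ 0.47277316 -1.63343207  1.58033168]
0.7656872762907827
```

View pics/wrist2.png

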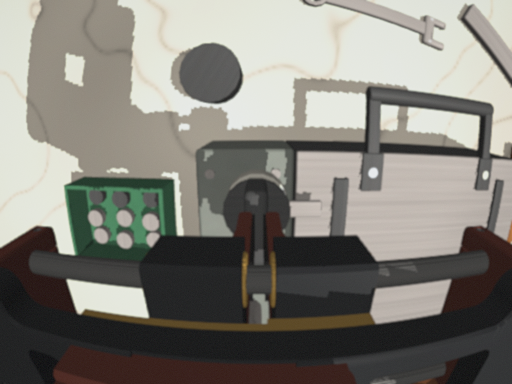

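View pics/side2.png

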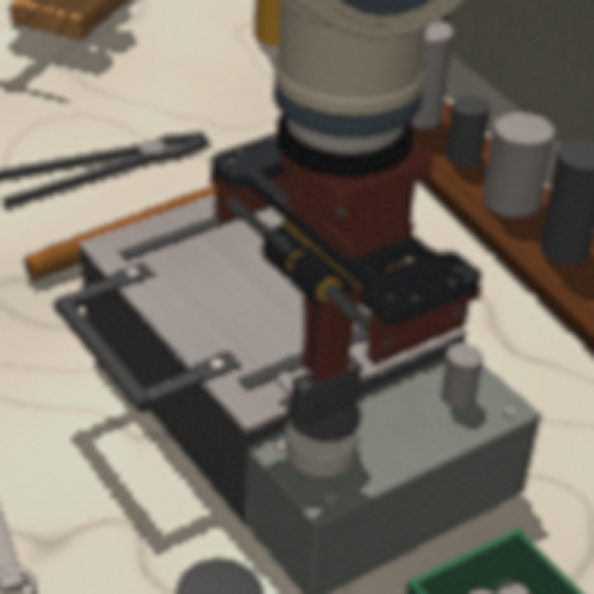

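Run:
```python
from h import *
o,m,y=jaw()
P=[o['ee_pos'],[594,-151,152],[571,-154,152],[617,-147,152]]
s=proj("side",P);print("side z",((s-[215,120])*3.3).round(0));print("top",proj("top",P).round(1))
c=calibration("wrist");T=c['T_tool_cam']
for q in P:
    v=T[:3,:3].T@(m.T@(np.array(q)-o['ee_pos'])-T[:3,3]); r=np.hypot(v[0],v[1]);th=np.arctan2(r,-v[2]);print((c['cx']+c['fx']*th*v[0]/r,c['cy']-c['fy']*th*v[1]/r))
```

```text
side z [[323. 400.]
 [326. 371.]
 [296. 384.]
 [356. 357.]]
top [[327.8 196.3]
 [329.7 195.3]
 [330.7 203. ]
 [328.4 187.6]]
(np.float64(258.1906292866742), np.float64(213.62224485128337))
(np.float64(256.05916978550096), np.float64(228.49217094323842))
(np.float64(256.7593472857096), np.float64(190.20282602651272))
(np.float64(257.05216471852435), np.float64(263.37263775597086))
```

Run:
```python
from h import *
import cv2
a=get_image("wrist");print(jaw()[0]['width'],jaw()[0]['ft_force'])
cv2.imwrite("pics/w3z.png",cv2.resize(a[130:330,180:340],None,fx=3,fy=3,interpolation=cv2.INTER_CUBIC))
a=get_image("side")[190:280,270:350]; cv2.imwrite("pics/side3.png",cv2.resize(a,None,fx=6.5,fy=6.5,interpolation=cv2.INTER_CUBIC))
```

```text
0.8900890889040247 [ 0.24191321 -0.45322789  1.20711171]
```

View pics/w3z.png

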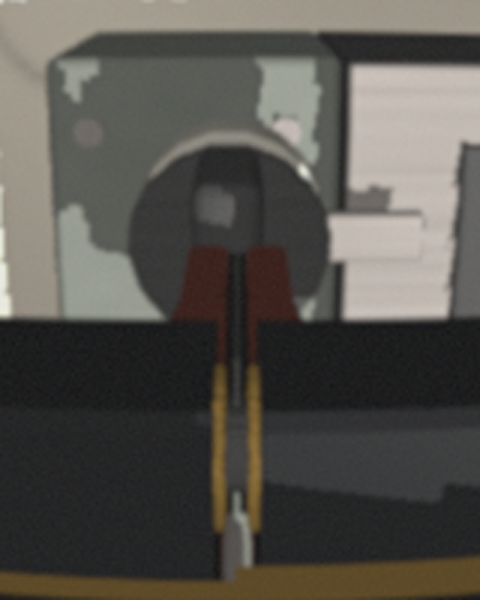

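View pics/side3.png

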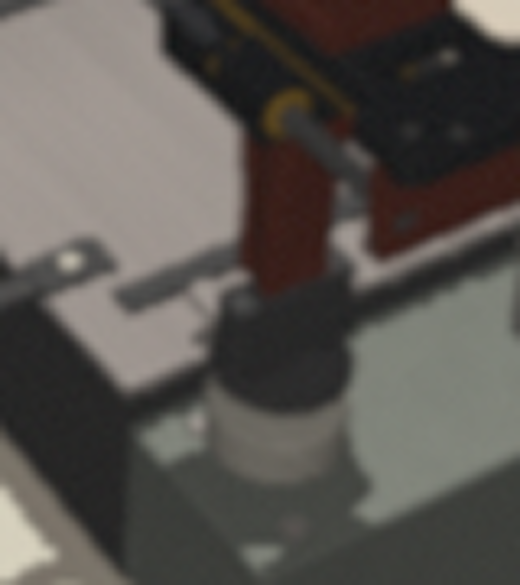

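The jaws shut to 0.8 mm and, in both views, sit on top of the T rather than beside it. I'll back off and compare the fingertips with the reported TCP.

Request:
{"api": "move_arm", "payload": {"rows": [[0,0,30,0,1],[0,0,70,0,1],[0,0,70,0,1],[0,0,70,0,1]]}}

```text
t: 4.28
ee_pos: [593.3, -149.5, 194.6]
orientation: [-0.116, 1.57, 0.117]
ft_force: [0.4, -0.3, -0.1]
width: 0.2
```

Run:
```python
from h import *
import cv2
o,m,y=jaw();print(o['t'],o['ee_pos'],o['width'],o['ft_force'])
G=o['ee_pos']-m[:,0]*18.7
a=get_image("side"); s=proj("side",[o['ee_pos'],G]);print(((s-[260,140])*[5,5]).round())
a=cv2.resize(a[140:260,260:380],None,fx=5,fy=5,interpolation=cv2.INTER_CUBIC)
for q in (s-[260,140])*5: cv2.circle(a,tuple(int(v) for v in q),3,(0,0,255),-1)
cv2.imwrite("pics/side4.png",a)
b=get_image("wrist")[130:330,180:340];cv2.imwrite("pics/w4.png",cv2.resize(b,None,fx=3,fy=3,interpolation=cv2.INTER_CUBIC))
```

```text
4.275 [ 593.27469315 -149.48652642  194.64089275] 0.2421568386599171 [ 0.37885853 -0.28763052 -0.07802523]
[[272. 382.]
 [275. 346.]]
```

View pics/side4.png

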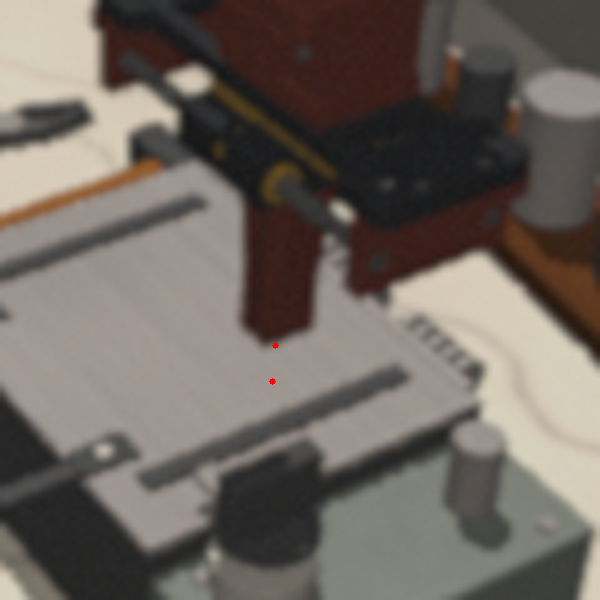

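View pics/w4.png

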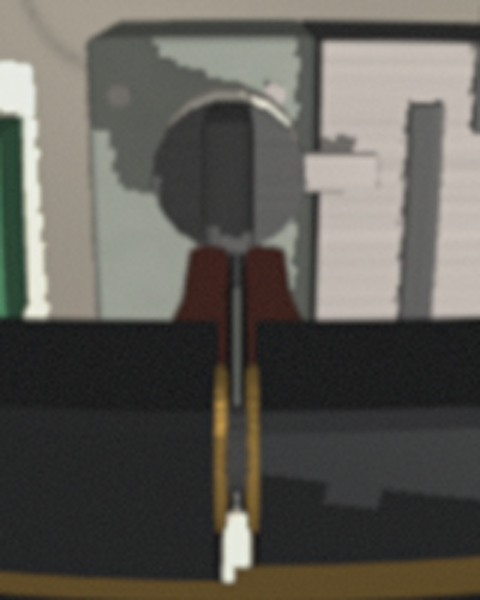

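The real fingertips end about 25 mm above the reported TCP: the tip is near side-zoom (275,335), while the projected TCP is at (272,382). That matches closing on top of the T at 125. I'll go about 26 mm lower than the nominal values.

Request:
{"api": "move_arm", "payload": {"rows": [[0,-2,0,0,-0.4],[0,-2,0,0,-0.4],[0,-2,0,0,-0.4],[0,-2,-20,0,-0.4],[0,-2,-60,0,-0.4],[0,-2,-85,0,-0.4],[0,-2,-96,0,-0.4],[0,-2,-96,0,-0.4]]}}

```text
t: 5.38
ee_pos: [592.7, -151.4, 97.6]
orientation: [-0.116, 1.572, 0.117]
ft_force: [0.3, 0.1, 0.9]
width: 61.2
```

Request:
{"api": "move_arm", "payload": {"rows": [[0,0,0,0,0.5],[0,0,0,0,1],[0,0,0,0,1],[0,0,0,0,1],[0,0,0,0,1],[0,0,0,0,1]]}}

```text
t: 6.12
ee_pos: [592.8, -151.6, 97.6]
orientation: [-0.116, 1.572, 0.117]
ft_force: [0.1, -0.8, 1.8]
width: 13.4
```

Request:
{"api": "move_arm", "payload": {"rows": [[0,0,-3,0,1],[0,0,-6,0,1],[0,0,-9,0,1],[0,0,-9,0,1],[0,0,-9,0,1]]}}

```text
t: 6.75
ee_pos: [592.9, -151.7, 88.9]
orientation: [-0.116, 1.572, 0.117]
ft_force: [-1.9, -0.4, 6.6]
width: 13.8
```

Request:
{"api": "move_arm", "payload": {"rows": [[0,0,-1,0,1],[0,0,-2,0,1],[0,0,-2,0,1]]}}

```text
t: 7.12
ee_pos: [592.9, -151.7, 87.6]
orientation: [-0.116, 1.572, 0.117]
ft_force: [-3.3, 0.3, 9.8]
width: 13.8
```

Request:
{"api": "move_arm", "payload": {"rows": [[0,0,-1,-0.13,1],[0,0,-1,-0.26,1],[0,0,-1,-0.39,1],[0,0,-1,-0.52,1],[0,0,-1,-0.65,1],[0,0,-1,-0.78,1],[0,0,-1,-0.91,1],[0,0,-1,-1.04,1],[0,0,-1,-1.14,1],[0,0,-1,-1.2,1],[0,0,-1,-1.25,1],[0,0,-1,-1.25,1]]}}

```text
t: 8.62
ee_pos: [594.2, -149.8, 87.6]
orientation: [0.863, 1.397, -0.853]
ft_force: [0.6, 9.0, 10.0]
width: 14.1
```

Run:
```python
from h import *
o,m,y=jaw();print(o['t'],o['ee_pos'],y,y-1.717,o['width'],o['ft_force'],o['moment'],o['qpos'])
```

```text
8.625 [ 594.17225111 -149.7669476    87.60635503] 0.4679825204873185 -1.2490174795126816 14.051872739696211 [0.5879124  9.04902689 9.97292623] [ 1.77916095  0.01841112 -0.01212916] [-0.26989804  0.5425409   1.7252661   0.00845246  0.87438595 -0.7433147 ]
```

Request:
{"api": "move_arm", "payload": {"rows": [[0,0,0,-0.05,1],[0,0,0,-0.09,1],[0,0,0,-0.12,1],[0,0,0,-0.12,1]]}}

```text
t: 9.12
ee_pos: [594.4, -149.4, 88.0]
orientation: [0.953, 1.356, -0.943]
ft_force: [-1.3, 1.1, 7.2]
width: 14.3
```

Run:
```python
from h import *
o,m,y=jaw();print(o['t'],o['ee_pos'],y,y-1.717,o['width'],o['ft_force'],o['moment'])
```

```text
9.125 [ 594.40114595 -149.43073232   88.008787  ] 0.34971076729509143 -1.3672892327049087 14.264594614295426 [-1.30662552  1.08247522  7.18037144] [0.25303044 0.38418932 0.7669161 ]
```

Request:
{"api": "move_arm", "payload": {"rows": [[0,0,0,0,-0.3],[0,0,0,0,-0.3],[0,0,5,0,-0.3],[0,0,40,0,-0.3],[0,0,80,0,-0.3],[0,0,110,0,-0.3],[0,0,110,0,-0.3]]}}

```text
t: 10.0
ee_pos: [595.3, -149.8, 200.0]
orientation: [0.954, 1.353, -0.942]
ft_force: [-0.5, 0.1, 0.4]
width: 57.2
```

Run:
```python
from h import *
import cv2
o,m,y=jaw();print(o['t'],o['ee_pos'],y,o['width'],o['ft_force'])
np.savez("w5.npz",p=o['ee_pos'],m=m)
cv2.imwrite("pics/wrist5.png",get_image("wrist"))
a=get_image("side")[160:300,215:395]; cv2.imwrite("pics/side5.png",cv2.resize(a,None,fx=4.2,fy=4.2,interpolation=cv2.INTER_CUBIC))
```

```text
10.0 [ 595.32424796 -149.82929313  200.03925996] 0.34956953098427046 57.1589344038062 [-0.53998483  0.09057599  0.42280908]
```

View pics/side5.png

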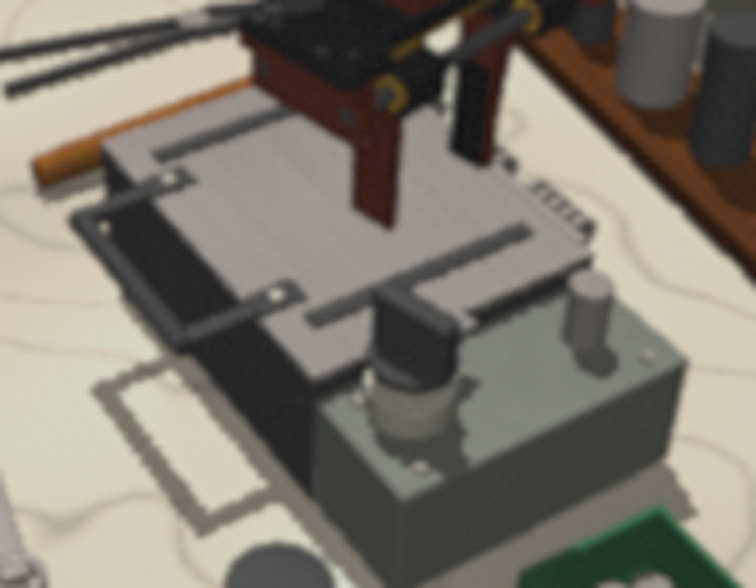

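View pics/wrist5.png

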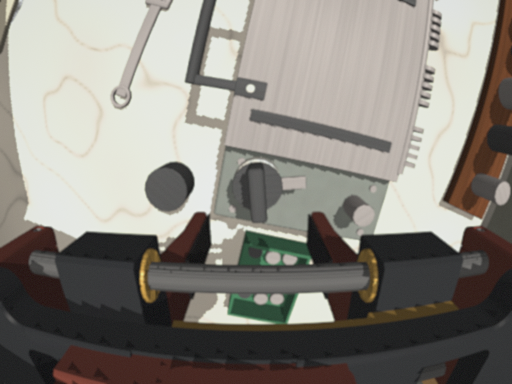

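Run:
```python
from h import *
import cv2
d=np.load("w5.npz");p,m=d['p'],d['m']
a,b=wray((252,166),p,m,152),wray((261,221),p,m,152);print(a,b,np.linalg.norm(a-b),(a+b)/2,0.146-np.arctan2(*(a-b)[[1,0]]))
a=cv2.imread("pics/wrist5.png")[130:240,200:380];cv2.imwrite("pics/w5z.png",cv2.resize(a,None,fx=4.2,fy=4.2,interpolation=cv2.INTER_CUBIC))
```

```text
[ 583.03453187 -128.14872713  152.        ] [ 606.16360679 -169.96142455  152.        ] 47.78342570715984 [ 594.59906933 -149.05507584  152.        ] -1.9300617299191485
```

View pics/w5z.png

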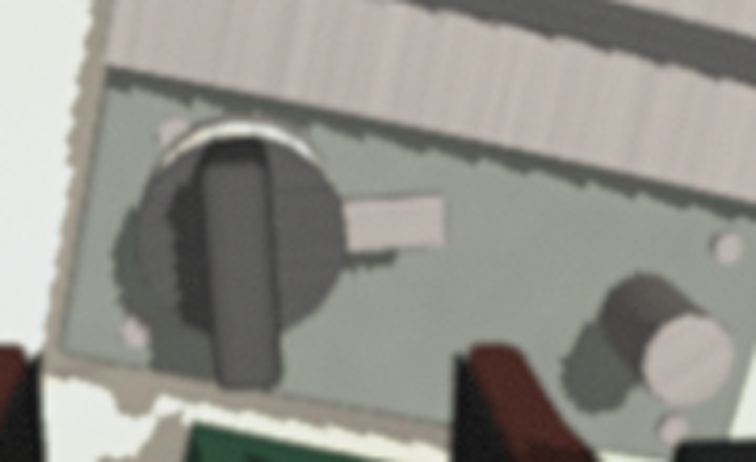

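The knob has been turned to about its stop and has risen. Its tongue at zoom (395,222) points backwards, clear of the lid's edge. Next is the bar.

Request:
{"api": "move_arm", "payload": {"rows": [[-30,40,0,-0.1,0.1],[-60,80,0,-0.203,0.1],[-90,115,0,-0.203,0.1],[-106.6,134,-10,-0.203,0.1],[-106.6,134,-40,-0.203,0.1],[-106.6,134,-50,-0.203,0.1],[-106.6,134,-50,-0.203,0.1]]}}

```text
t: 10.98
ee_pos: [486.0, -15.4, 145.8]
orientation: [1.105, 1.28, -1.098]
ft_force: [0.4, 0.3, 0.4]
width: 39.4
```

Run:
```python
from h import *
import cv2
o,m,y=jaw();print(o['t'],o['ee_pos'],y,o['width'],o['ft_force'])
np.savez("w6.npz",p=o['ee_pos'],m=m)
cv2.imwrite("pics/wrist6.png",get_image("wrist"))
```

```text
10.975 [485.99695717 -15.42280998 145.80752832] 0.14626259892472052 39.38478157784056 [0.37620867 0.32477985 0.37710063]
```

View pics/wrist6.png

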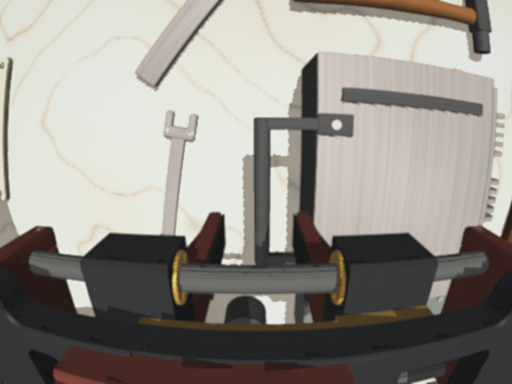

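Run:
```python
from h import *
d=np.load("w6.npz");p,m=d['p'],d['m']
for uv in((262,118),(262,180),(263,240)):
    w=wray(uv,p,m,93);t=m.T@(w-p);print(w,t)
```

```text
[480.24956537  47.87619427  93.        ] [ 53.2139272    3.5573255  -63.11937014]
[487.85397053  -2.77104077  93.        ] [ 52.88404019   3.69912372 -11.90569557]
[496.87856537 -56.34077044  93.        ] [52.53386473  4.82001852 42.40618362]
```

Request:
{"api": "move_arm", "payload": {"rows": [[3.5,0,-30,0,0.1],[3.5,0,-65,0,0.1],[3.5,0,-90,0,0.1],[3.5,0,-98,0,0.1],[3.5,0,-98,0,0.1]]}}

```text
t: 11.65
ee_pos: [490.7, -15.7, 48.9]
orientation: [1.106, 1.278, -1.097]
ft_force: [0.4, -1.4, 0.4]
width: 39.5
```

Request:
{"api": "move_arm", "payload": {"rows": [[0,0,0,0,0.5],[0,0,0,0,1],[0,0,0,0,1],[0,0,0,0,1],[0,0,0,0,1]]}}

```text
t: 12.28
ee_pos: [488.8, -16.0, 49.0]
orientation: [1.104, 1.281, -1.099]
ft_force: [-4.2, -3.1, 4.0]
width: 13.2
```

Run:
```python
from h import *
import cv2
o,m,y=jaw();print(o['t'],o['ee_pos'],y,o['width'],o['ft_force'])
a=get_image("side")[130:300,190:390]; cv2.imwrite("pics/side7.png",cv2.resize(a,None,fx=3.5,fy=3.5,interpolation=cv2.INTER_CUBIC))
```

```text
12.275 [488.78363165 -16.01243771  49.03114936] 0.1464206357788452 13.186337619032129 [-4.16195514 -3.06408697  3.971867  ]
```

View pics/side7.png

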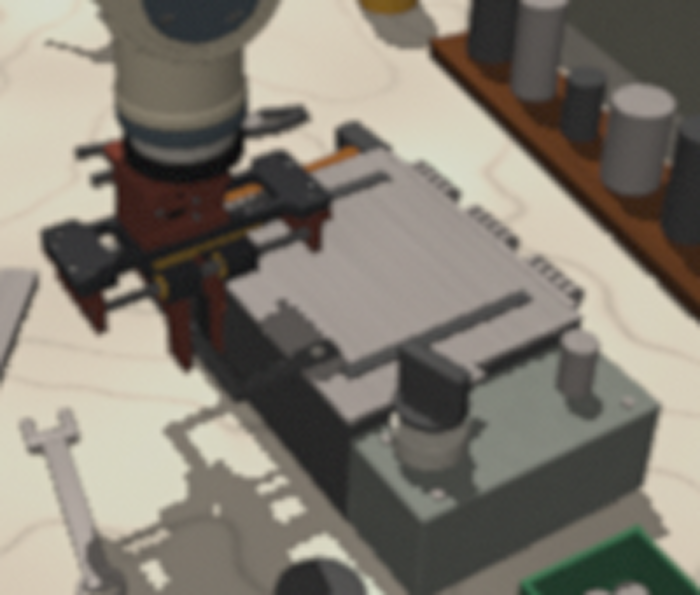

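Run:
```python
import numpy as np
for t in list(np.arange(0.05,1.2,.05))+[.9,.92,.94]:
    h=235*(1-np.cos(t));print(round(t,2),(h*.9893).round(1),(h*.146).round(1),(235*np.sin(t)).round(1))
```

```text
0.05 0.3 0.0 11.7
0.1 1.2 0.2 23.5
0.15 2.6 0.4 35.1
0.2 4.6 0.7 46.7
0.25 7.2 1.1 58.1
0.3 10.4 1.5 69.4
0.35 14.1 2.1 80.6
0.4 18.4 2.7 91.5
0.45 23.1 3.4 102.2
0.5 28.5 4.2 112.7
0.55 34.3 5.1 122.8
0.6 40.6 6.0 132.7
0.65 47.4 7.0 142.2
0.7 54.7 8.1 151.4
0.75 62.4 9.2 160.2
0.8 70.5 10.4 168.6
0.85 79.0 11.7 176.6
0.9 88.0 13.0 184.1
0.95 97.3 14.4 191.2
1.0 106.9 15.8 197.7
1.05 116.8 17.2 203.8
1.1 127.0 18.7 209.4
1.15 137.5 20.3 214.5
0.9 88.0 13.0 184.1
0.92 91.6 13.5 187.0
0.94 95.4 14.1 189.8
```

Request:
{"api": "move_arm", "payload": {"rows": [[0.1,0,6,0,1],[0.3,0,12,0,1],[0.7,0.1,18,0,1],[1.2,0.2,23.5,0,1],[2.6,0.4,35,0,1],[4.6,0.7,46.7,0,1],[4.6,0.7,46.7,0,1]]}}

```text
t: 13.2
ee_pos: [493.2, -15.4, 96.9]
orientation: [1.104, 1.281, -1.099]
ft_force: [-2.9, -3.4, -1.2]
width: 13.4
```

```bash
cat > lid.py <<'E'
from h import *
import sys,cv2
o,m,y=jaw();d=o['ee_pos']-np.array([488.8,-16,49]);h=d[0]*.9893+d[1]*.146
print(o['t'],o['ee_pos'].round(1),"shift",d.round(1),"th from z",np.arcsin(d[2]/235),"atan",np.arctan2(d[2],235-h),"r",np.hypot(d[2],235-h),o['width'].round(1),o['ft_force'].round(1))
if len(sys.argv)>1:
    a=get_image("side")[80:300,190:400]; cv2.imwrite(sys.argv[1],cv2.resize(a,None,fx=3,fy=3,interpolation=cv2.INTER_CUBIC)[:600])
E
python3 lid.py pics/side8.png
```

```text
Traceback (most recent call last):
  File "lid.py", line 4, in <module>
    print(o['t'],o['ee_pos'].round(1),"shift",d.round(1),"th from z",np.arcsin(d[2]/235),"atan",np.arctan2(d[2],235-h),"r",np.hypot(d[2],235-h),o['width'].round(1),o['ft_force'].round(1))
                                                                                                                                                ^^^^^^^^^^^^^^^^
AttributeError: 'float' object has no attribute 'round'
```

```bash
sed -i "s/o\['width'\].round(1)/round(o['width'],1)/" lid.py; python3 lid.py pics/side8.png
```

```text
13.2 [493.2 -15.4  96.9] shift [ 4.4  0.6 47.9] th from z 0.2050601609870733 atan 0.20468839559349566 r 235.42082503534243 13.4 [-2.9 -3.4 -1.2]
```

View pics/side8.png

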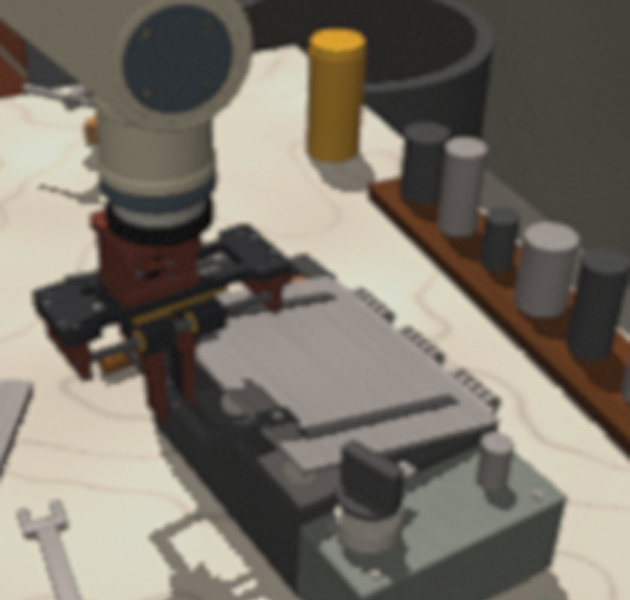

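The lid is following (the bar is lifted and the lid edge is clear of the box at about 0.2 rad). Continuing.

Request:
{"api": "move_arm", "payload": {"rows": [[2.8,0.5,10.2,0,1],[6,0.9,21.5,0,1],[9.7,1.5,32.7,0,1],[14,2.1,43.6,0,1],[18.7,2.8,54.3,0,1],[24.1,3.6,64.8,0,1],[29.9,4.5,74.9,0,1],[36.2,5.4,84.8,0,1],[43,6.4,94.3,0,1],[50.3,7.5,103.5,0,1],[58,8.6,112.3,0,1],[58,8.6,112.3,0,1]]}}

```text
t: 14.75
ee_pos: [547.3, -7.3, 210.5]
orientation: [1.099, 1.287, -1.105]
ft_force: [-20.0, -4.6, 16.0]
width: 13.5
```

```bash
python3 lid.py pics/side9.png
```

```text
14.75 [547.3  -7.3 210.5] shift [ 58.5   8.7 161.5] th from z 0.7577945968734708 atan 0.7428784618533131 r 238.7905294541108 13.5 [-20.   -4.6  16. ]
```

View pics/side9.png

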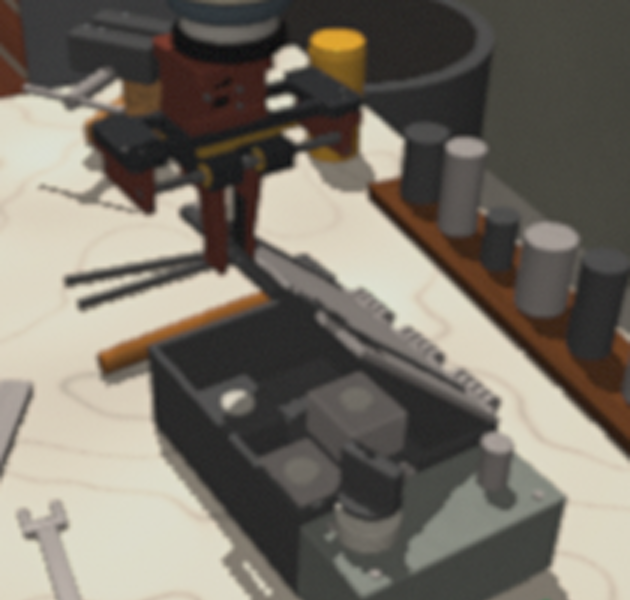

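The handle follows, but about 26 N presses outwards along the lid. I'll check the lid's real angle in the image before going on.

```bash
python3 - <<'E'
from h import *
import cv2
p=[626.5,4.5,.147]
for t in (.65,.7,.75,.8):
    f=lambda x,y,z:(95-x*np.cos(t)-z*np.sin(t),y,93+x*np.sin(t)+z*np.cos(t))
    print(t,((proj("side",box2w(p,[f(190,-120,3),f(190,-120,-3),f(0,-120,3),f(190,120,3),f(235,65,0),f(235,-65,0)]))-[190,80])*3).round().tolist())
a=cv2.imread("pics/side9.png")[180:450,170:520];cv2.imwrite("pics/s9z.png",cv2.resize(a,None,fx=2.2,fy=2.2,interpolation=cv2.INTER_CUBIC))
E
python3 lid.py
```

```text
0.65 [[348.0, 370.0], [352.0, 374.0], [499.0, 422.0], [179.0, 215.0], [173.0, 231.0], [262.0, 315.0]]
0.7 [[355.0, 359.0], [359.0, 362.0], [498.0, 422.0], [185.0, 206.0], [181.0, 218.0], [271.0, 301.0]]
0.75 [[363.0, 348.0], [368.0, 351.0], [498.0, 423.0], [191.0, 196.0], [189.0, 205.0], [281.0, 287.0]]
0.8 [[372.0, 337.0], [376.0, 340.0], [498.0, 423.0], [198.0, 187.0], [198.0, 193.0], [292.0, 274.0]]
14.8 [547.   -7.3 210.2] shift [ 58.2   8.7 161.2] th from z 0.7560103146474972 atan 0.7411526179798169 r 238.78897680636933 13.2 [-20.2  -5.7  16.1]
```

View pics/s9z.png

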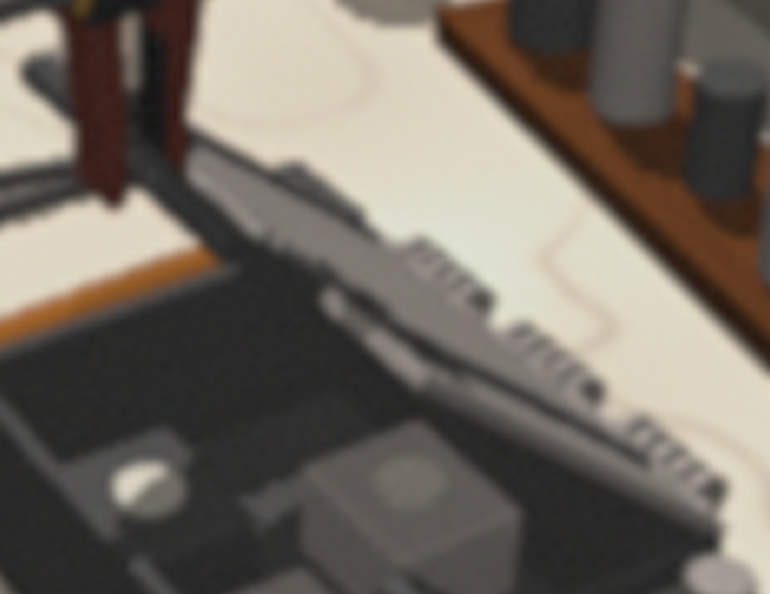

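Image: the lid's front right corner is near (361,355), giving a lid angle of about 0.725 rad. The bar has slid about 5 mm down in the jaws, and the target was pushing along the lid. I'll continue slowly with that offset.

Request:
{"api": "move_arm", "payload": {"rows": [[0,0,0,0,1],[2,0.3,2.2,0,1],[4.2,0.5,4.4,0,1],[8.2,1.1,8.7,0,1],[12.3,1.7,12.8,0,1],[16.5,2.3,16.8,0,1],[20.8,3,20.8,0,1],[20.8,3,20.8,0,1],[20.8,3,20.8,0,1]]}}

```text
t: 15.92
ee_pos: [567.4, -4.2, 231.8]
orientation: [1.098, 1.288, -1.106]
ft_force: [-6.1, -1.6, 5.2]
width: 13.0
```

```bash
python3 lid.py pics/side10.png;python3 - <<'E'
from h import *
import cv2
p=[626.5,4.5,.147]
for t in (.7,.75,.8,.85,.9):
    f=lambda x,y,z:(95-x*np.cos(t)-z*np.sin(t),y,93+x*np.sin(t)+z*np.cos(t))
    print(t,((proj("side",box2w(p,[f(190,-120,3),f(190,-120,-3),f(0,-120,3),f(190,120,3),f(235,65,0),f(235,-65,0)]))-[190+170/3,80+60])*6.6).round().tolist())
a=cv2.imread("pics/side10.png")[180:450,170:520];cv2.imwrite("pics/s10z.png",cv2.resize(a,None,fx=2.2,fy=2.2,interpolation=cv2.INTER_CUBIC))
E
```

```text
15.925 [567.4  -4.2 231.8] shift [ 78.6  11.8 182.8] th from z 0.8913343041675563 atan 0.8659966008788466 r 239.9883692929256 13.0 [-6.1 -1.6  5.2]
0.7 [[407.0, 394.0], [417.0, 401.0], [723.0, 533.0], [32.0, 56.0], [23.0, 83.0], [223.0, 267.0]]
0.75 [[425.0, 369.0], [435.0, 376.0], [722.0, 534.0], [46.0, 36.0], [42.0, 55.0], [245.0, 236.0]]
0.8 [[444.0, 345.0], [454.0, 352.0], [722.0, 534.0], [61.0, 15.0], [62.0, 28.0], [267.0, 206.0]]
0.85 [[463.0, 321.0], [474.0, 327.0], [722.0, 534.0], [76.0, -5.0], [83.0, 1.0], [291.0, 176.0]]
0.9 [[484.0, 298.0], [495.0, 304.0], [721.0, 535.0], [93.0, -24.0], [105.0, -25.0], [316.0, 147.0]]
```

View pics/s10z.png

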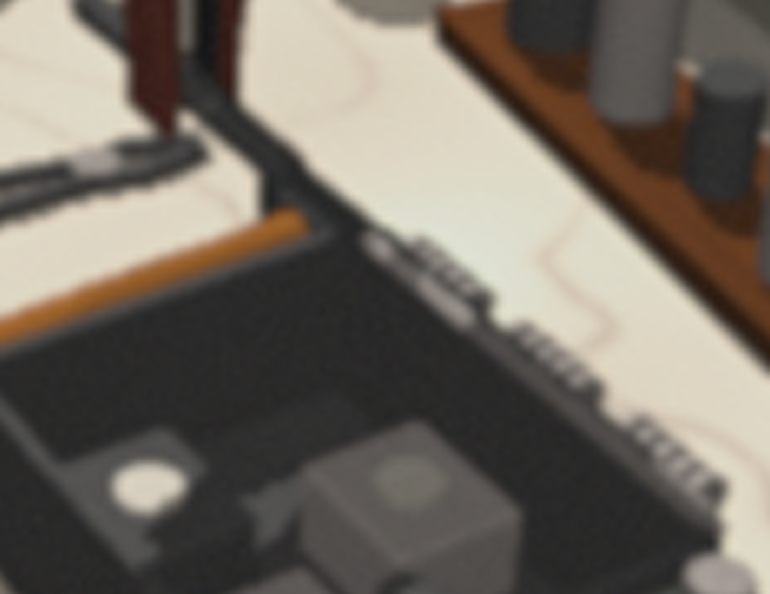

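The lid's corner is at about (473,325), so the angle is about 0.85 rad, which matches the target, and the load has dropped to 8 N. Continuing past balance.

Request:
{"api": "move_arm", "payload": {"rows": [[4.8,0.5,4.6,0,1],[9.4,1.2,8.3,0,1],[14,1.9,11.9,0,1],[18.7,2.6,15.4,0,1],[23.5,3.3,18.7,0,1],[28.3,4,21.9,0,1],[33.2,4.7,25,0,1],[38.2,5.4,28,0,1],[43.3,6.2,30.9,0,1],[48.4,6.9,33.6,0,1],[48.4,6.9,33.6,0,1],[48.4,6.9,33.6,0,1]]}}

```text
t: 17.48
ee_pos: [615.9, 2.8, 265.4]
orientation: [1.099, 1.288, -1.106]
ft_force: [-3.4, 0.3, 4.6]
width: 13.1
```

```bash
python3 lid.py pics/side11.png;python3 - <<'E'
from h import *
import cv2
p=[626.5,4.5,.147]
for t in (.95,1.0,1.05,1.1,1.15):
    f=lambda x,y,z:(95-x*np.cos(t)-z*np.sin(t),y,93+x*np.sin(t)+z*np.cos(t))
    print(t,((proj("side",box2w(p,[f(190,-120,3),f(190,-120,-3),f(0,-120,3),f(190,120,3),f(235,65,0),f(235,-65,0)]))-[190+170/3,80+60-100/3])*6.6).round().tolist())
a=cv2.imread("pics/side11.png")[80:350,170:520];cv2.imwrite("pics/s11z.png",cv2.resize(a,None,fx=2.2,fy=2.2,interpolation=cv2.INTER_CUBIC))
E
```

```text
17.475 [615.9   2.8 265.4] shift [127.1  18.8 216.4] th from z 1.1706324509690367 atan 1.1135362511016225 r 241.21548171958938 13.1 [-3.4  0.3  4.6]
0.95 [[505.0, 496.0], [517.0, 500.0], [721.0, 755.0], [110.0, 178.0], [129.0, 170.0], [342.0, 339.0]]
1.0 [[527.0, 474.0], [539.0, 478.0], [721.0, 755.0], [128.0, 160.0], [153.0, 145.0], [369.0, 312.0]]
1.05 [[549.0, 454.0], [562.0, 457.0], [721.0, 756.0], [146.0, 143.0], [178.0, 122.0], [397.0, 286.0]]
1.1 [[572.0, 434.0], [585.0, 436.0], [721.0, 756.0], [165.0, 127.0], [203.0, 100.0], [425.0, 262.0]]
1.15 [[595.0, 415.0], [608.0, 416.0], [720.0, 756.0], [185.0, 111.0], [229.0, 79.0], [454.0, 238.0]]
```

View pics/s11z.png

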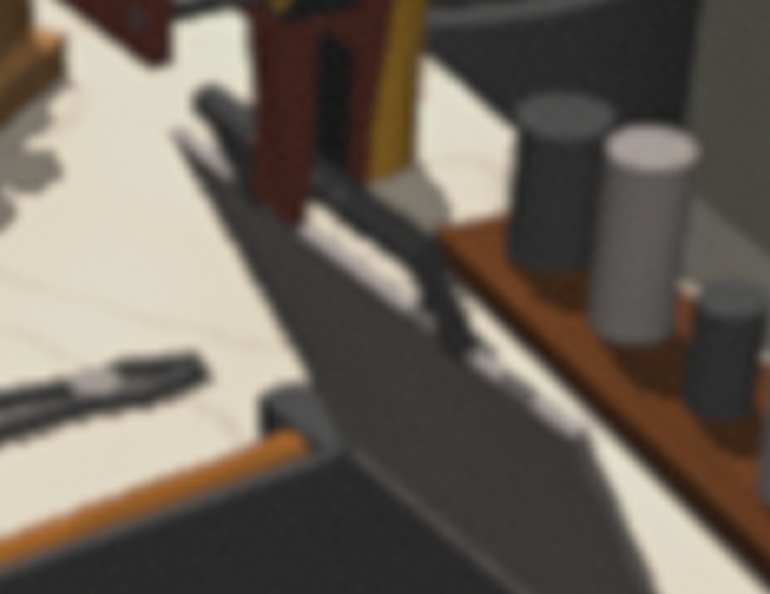

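Request:
{"api": "move_arm", "payload": {"rows": [[5.1,0.7,2.6,0,1],[10.4,1.5,5.1,0,1],[14.7,2.1,7,0,1],[14.7,2.1,7,0,1],[14.7,2.1,7,0,1],[14.7,2.1,7,0,1]]}}

```text
t: 18.27
ee_pos: [630.5, 4.8, 272.0]
orientation: [1.099, 1.288, -1.106]
ft_force: [1.0, -0.4, -1.4]
width: 13.3
```

```bash
python3 lid.py pics/side12.png;python3 - <<'E'
from h import *
import cv2
a=cv2.imread("pics/side12.png")[80:350,170:520];cv2.imwrite("pics/s12z.png",cv2.resize(a,None,fx=2.2,fy=2.2,interpolation=cv2.INTER_CUBIC))
E
```

```text
18.275 [630.5   4.8 272. ] shift [141.7  20.8 223. ] th from z 1.2494510955100966 atan 1.1804367398015438 r 241.10873596451106 13.3 [ 1.  -0.4 -1.4]
```

View pics/s12z.png

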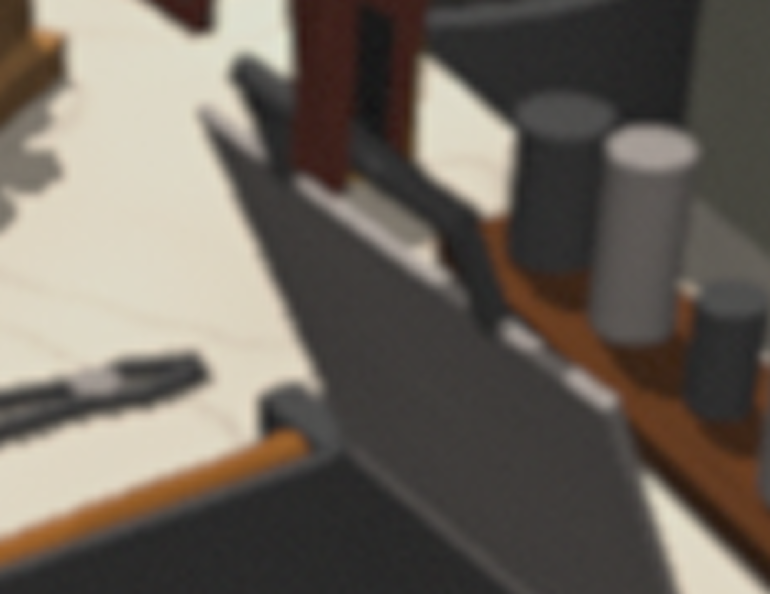

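The corner is at about (612,408), so the angle is about 1.17 rad, clearly past balance, with the load under 2 N. Now easing back.

Request:
{"api": "move_arm", "payload": {"rows": [[-4.2,-0.5,-1.9,0,1],[-9.5,-1.3,-4.4,0,1],[-14.7,-2.1,-7,0,1],[-19.8,-2.8,-9.7,0,1],[-24.9,-3.6,-12.6,0,1],[-29.9,-4.3,-15.6,0,1],[-34.8,-5,-18.7,0,1],[-39.6,-5.7,-21.9,0,1],[-44.4,-6.4,-25.2,0,1],[-44.4,-6.4,-25.2,0,1],[-44.4,-6.4,-25.2,0,1]]}}

```text
t: 19.7
ee_pos: [586.0, -1.6, 246.8]
orientation: [1.098, 1.288, -1.106]
ft_force: [1.3, -0.4, 1.3]
width: 12.8
```

```bash
python3 lid.py pics/side13.png;python3 - <<'E'
from h import *
import cv2
a=cv2.imread("pics/side13.png")[80:350,170:520];cv2.imwrite("pics/s13z.png",cv2.resize(a,None,fx=2.2,fy=2.2,interpolation=cv2.INTER_CUBIC))
E
```

```text
19.7 [586.   -1.6 246.8] shift [ 97.2  14.4 197.8] th from z 1.0000544941235479 atan 0.9659025030815774 r 240.41043036770262 12.8 [ 1.3 -0.4  1.3]
```

View pics/s13z.png

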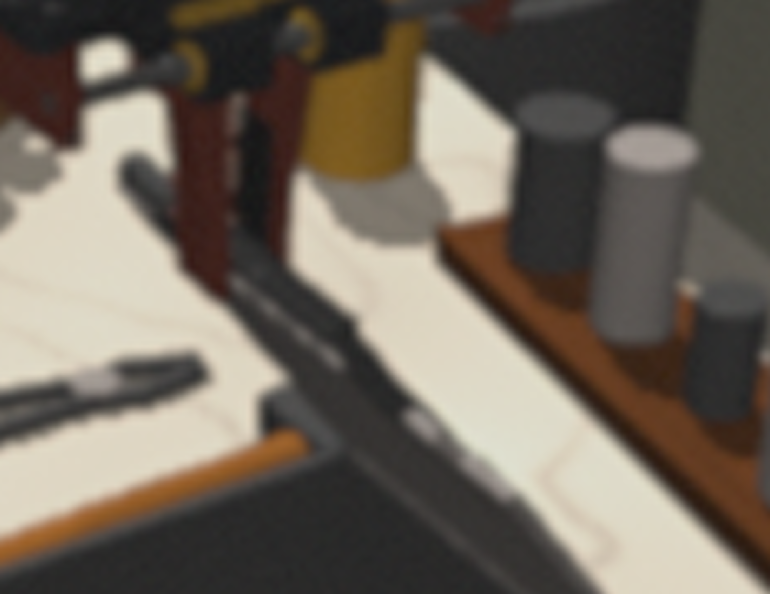

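Request:
{"api": "move_arm", "payload": {"rows": [[-3,-0.4,-2,0,1],[-5.7,-0.9,-4.2,0,1],[-5.7,-0.9,-4.2,0,1],[-5.7,-0.9,-4.2,0,1],[-5.7,-0.9,-4.2,0,1],[-5.7,-0.9,-4.2,0,1]]}}

```text
t: 20.5
ee_pos: [580.4, -2.4, 242.6]
orientation: [1.099, 1.288, -1.106]
ft_force: [1.2, 1.3, -0.4]
width: 13.2
```

```bash
python3 lid.py pics/side14.png;python3 - <<'E'
from h import *
import cv2
p=[626.5,4.5,.147]
for t in (.88,.9,.92,.94,.96):
    f=lambda x,y,z:(95-x*np.cos(t)-z*np.sin(t),y,93+x*np.sin(t)+z*np.cos(t))
    print(t,((proj("side",box2w(p,[f(190,-120,3),f(190,-120,-3),f(190,120,3),f(235,65,0),f(235,-65,0)]))-[190+170/3,80+60-100/3])*6.6).round().tolist())
a=cv2.imread("pics/side14.png")[80:350,170:520];cv2.imwrite("pics/s14z.png",cv2.resize(a,None,fx=2.2,fy=2.2,interpolation=cv2.INTER_CUBIC))
cv2.imwrite("pics/top14.png",get_image("top"));o=jaw()[0];print(o['qvel'].round(3),o['ee_pos'])
E
```

```text
20.5 [580.4  -2.4 242.6] shift [ 91.6  13.6 193.6] th from z 0.9680175023731973 atan 0.9367211380084477 r 240.29246192682865 13.2 [ 1.2  1.3 -0.4]
0.88 [[475.0, 528.0], [487.0, 533.0], [86.0, 204.0], [96.0, 205.0], [306.0, 379.0]]
0.9 [[484.0, 518.0], [495.0, 524.0], [93.0, 196.0], [105.0, 195.0], [316.0, 367.0]]
0.92 [[492.0, 509.0], [504.0, 514.0], [100.0, 189.0], [115.0, 185.0], [327.0, 356.0]]
0.94 [[501.0, 500.0], [512.0, 505.0], [106.0, 181.0], [124.0, 175.0], [337.0, 345.0]]
0.96 [[509.0, 492.0], [521.0, 496.0], [113.0, 174.0], [133.0, 165.0], [348.0, 334.0]]
[ 0.001  0.002  0.     0.002 -0.003 -0.001] [580.42699298  -2.34649942 242.60447835]
```

View pics/s14z.png

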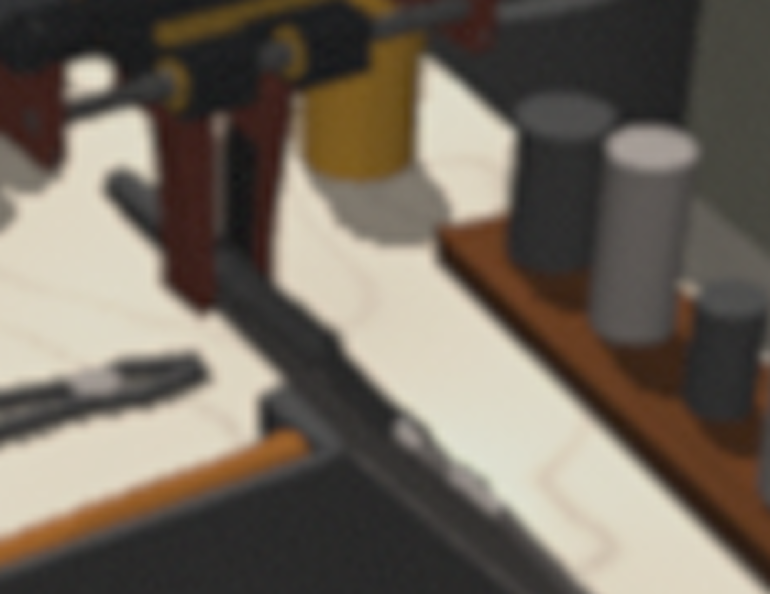

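View pics/top14.png

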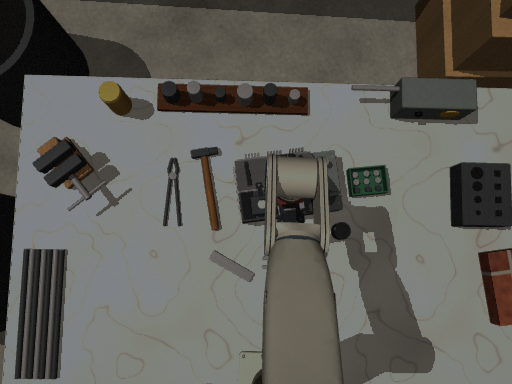

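The lid's corner is at about (500,512) and the bar's end at (118,185), so the angle is about 0.92 rad. The arm is at rest with a load under 2 N. In the top view the hammer, tongs, blank, bin and die lie where they were. Handing in.

```bash
python3 -c "
from workcell import ctrl
print(ctrl.close_job())"
```

```text
the job is handed in; nothing more can be done
None
```

I handed the job in at 20.5 s with the lid held still by its bar at about 0.92 rad, just below the 1.0 balance point.

- **Latch:** I pushed the knob down until it bottomed (about 10 N) and turned it clockwise until it hit its stop. The gripper turned 1.37 rad against the 1.3 stop. In the picture afterwards the knob had risen and its tongue was clear of the lid.
- **Lid:** I raised it to about 1.17 rad by the side camera, then eased it back at about 0.2 rad/s.
- **Last checks:**
  - The side picture and the tool position put the lid at 0.92–0.94 rad.
  - The jaws were at 13 mm on the 14 mm bar, the wrist load was under 2 N and the arm was at rest.
  - In the top picture the hammer, tongs, blank, nut bin and round die lay where they had been. The arm hid the wrench and the drift, so I did not check those at the end.

What disagreed or went wrong:
- **First grasp:** The fingertips are really about 26 mm above the reported TCP, so my first grasp closed on top of the T-knob with about 1.5 N. I corrected for the offset and grasped again.
- **Slip:** On the way up the bar slid about 6 mm in the jaws, and the load briefly reached about 26 N. I then allowed for the slip and the load fell away.

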